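Load the lever stand and set its stop screw

TASK

Pick up the steel weight that has fallen over and stand it upright on the middle of the lever stand's round load plate, and let go of it. Then turn the stand's thumbscrew clockwise until it seats, back it off a quarter turn, and finish there still holding the thumbscrew between the fingers. Leave the standing weight, the ring and the oil bottle where they are.

Things in the scene. Friction and masses are not known exactly. Their poses are not given: they have to be found in the camera images.
- fallen_weight: plain steel calibration weight, 37 mm in diameter and 88 mm long, 0.35 to 0.57 kg: a cylindrical body (the lower 50 mm), then a neck and a round head. Lies on its side on the bench at the start, its axis 18.5 mm above it, head roughly to the right as seen from the robot (-y, within 0.5 rad); it can roll. Origin: centre of its flat foot; its z axis runs along the weight from foot to head (up when it stands).
- stand: lever stand fixed to the bench (its place varies): aluminium base plate 80 x 230 x 12 mm with a steel beam along it; at the +y end the round load plate, at the -y end a bracket (top 66 mm above the bench) that carries the thumbscrew upright. Origin: centre of the underside of the base plate; y along the 230 mm length towards the load plate, z up.
- load_plate (a point): centre of the top face of the stand's round steel load plate, 90 mm in diameter and 6 mm thick, flat and rigid; its top is 46 mm above the bench and 140 mm from the thumbscrew's axis. Axes as the stand's.
- screw_blade (a point): point on the vertical axis of the thumbscrew, in its thumb blade, 90 mm above the bench. The blade is 36 mm long (x of this point), 9 mm thick (y of this point) and 30 mm high, from 72 to 102 mm above the bench, on a round collar 26 mm in diameter whose top is at 73 mm. The point turns with the screw. A small brass tab on the collar marks the +x end of the blade.
- stop_screw (a joint): angle of the thumbscrew in rad, growing clockwise seen from above (tightening). 0 = seated against a hard stop: the blade then lies along the stand's y axis, with the brass tab at the load-plate end. Starts between -2.6 and -1.0; a quarter turn back from the seat is -1.57; it can be unscrewed to -4.5. Turns with an even friction of about 0.06 N m, stays where it is left, and does not visibly rise or sink.
- slim_weight: bystander: slim steel weight, 29 mm in diameter and 108 mm tall, standing on the bench. Origin: centre of its foot.
- ring: bystander: steel ring, 54 mm in diameter and 18 mm high, lying flat on the bench. Origin: centre of its underside.
- oil_bottle: bystander: white oil bottle with a pointed red cap, 46 mm in diameter and 119 mm tall, standing on the bench. Origin: centre of its foot.

How it is judged:
By the outcome, as a careful person would: the job done as asked, in the order asked, and still so for the second after the job is handed in, while the arm keeps its last pose, push and grip.
It also fails if it takes over 72 s, if anything falls off the work surface, if the arm or the gripper's body presses on something with over 40 N, if the wrist force passes 120 N, or if a joint passes its speed limit or range.

ROBOT

A 7-joint arm with a two-finger parallel gripper is mounted at the origin on the work surface; the furniture and walls round the work are solid. World frame = base frame: x ahead of the robot, y to its left, z up, the work surface at z = 0. Lengths are in mm, angles in rad, forces in N, time in s.
With the tool pointing down it reaches from about 400 to 875 mm from the base axis. Payload 4.4 kg.
Tool frame: the origin (TCP) lies at the very end of the fingers, on their centre line; the grasp point (between the pads) lies 19 mm behind it; z points along the fingers, y is the direction in which the jaws open and shut (so a half turn about z gives the same grasp; the last joint's range is limited). The gripper opens to 85 mm and grips with 20 to 120 N. Pads are 22 mm wide; open, the fingers measure 114 mm over their backs; the gripper's body (76 mm by 85 mm) begins 54 mm behind the grasp point. The pads swing forward as they close: fully open they stand 13 mm farther back than shut.
Start: joints at [1.119, 0.628, 0.038, 1.517, -0.027, 0.996, -0.02], TCP at [244.625, -602.227, 199.413] pointing down, gripper open.
Joint ranges: [-3.06, 3.06], [-0.37, 2.12], [-1.25, 1.32], [0.18, 2.47], [-1.1, 4.24], [0.23, 1.98], [-2.94, 2.94]. Speed limits (rad/s): [2.57, 2.57, 3.14, 3.14, 3.14, 3.14, 3.14].

INTERFACE

Orientations are given as [roll, pitch, yaw] about the fixed x, y, z axes, in that order (R = Rz(yaw) Ry(pitch) Rx(roll)).
In Python, from cell import ctrl, eyes gives the robot as it stands.
- The arm moves only by the tool move_arm, never from a script. Its argument "increments" is a list of rows, each a list of 6 numbers: the shift along the tool's x, y, z in cm, then the turn, a rotation vector about the tool's x, y, z in degrees. In form: [[x, y, z, wx, wy, wz], ...]. A call has 1 to 20 rows; each row is the pose to reach, as a shift and turn from the pose commanded when the call began, along the tool's axes at that moment; what a row does not reach only later rows make up. A row lasts 1/10 s, in which the tool goes at most 50 mm and 8.59 degrees, less where a joint would pass 70% of its speed; a pose out of reach is approached as far as the arm can. A call with a gripper value outside its range is refused whole. "grip" is the opening, from -1 (shut) to 1 (fully open), set as the call begins (left out, the last holds). The fingers move at their own pace and stop on an object; the grip force is fixed at half the most. Time passes only in rows, so rows that repeat a pose let the fingers close. It gives the time, the measured TCP pose, the force and the opening at its end, in the units of the state.
- ctrl.read_state(): the state, without advancing time (a new reading comes with each control period).
- eyes.get_image(name): name is "scene" or "top" or "wrist"; returns the picture (384x512x3 uint8, red, green, blue); there is no depth.
- eyes.calibration(name): a dict with "fx", "fy", "cx", "cy" (pixels), "dist" ([k1, k2, p1, p2, k3] as OpenCV has them; the pictures are not rectified), "pose" (4x4, takes a point from camera to world coordinates); the wrist camera has in their place "tool_from_camera" (4x4, takes a point from camera to tool coordinates, whose origin is the TCP and whose axes are the flange's). Camera axes: x right, y up, looking along -z (the intrinsics and any distortion apply to the point x, -y, -z); pixel columns grow to the right and rows downward; lengths in mm; the calibration is good to about 2 mm. A picture is of the moment at which its call begins: read the wrist's pose just before it. calibration takes no time and is no camera call.
- ctrl.finish_job(): hands the job in, once; it reports no verdict.
The state is a dict: "clock": time; "qpos": joint angles; "qd": joint speeds; "tau": joint torques, N m; "eef_pos": TCP position; "tool_rot": TCP orientation; "force": force on the tool from outside, world axes, zero at the start; "torque": the same for the moment, N m; "width": finger opening in mm.
Only numpy, scipy, OpenCV 4.12 (cv2) and the standard library are available. Lean on these libraries where they do the work, as an engineer would, in place of code of your own. Each camera call takes 0.05 s, during which the arm holds its last target. There are 200 camera calls.

## Working session

There is one attempt and no reset: what is moved stays moved. The work goes in short steps, Python scripts to look and compute and a tool call to move; the robot and the scene stay as the last step left them, time stands still between calls to the robot, and variables do not carry over. Pictures are saved under pics/ and viewed, about 8 in all and at most 12, crops included, and the job is handed in when it is done.

Besides the shell and the picture viewer there is one more tool, called after "Emit:" as name([rows], argument=value, ...), one row to a line, values as JSON. move_arm: Moves the arm, as the interface text tells. Its arguments: {"type":"object","properties":{"increments":{"type":"array","items":{"type":"array","items":{"type":"number"}}},"grip":{"type":"number"}},"required":["increments"]}

```bash
ls; mkdir -p pics
python3 - <<'E'
from cell import ctrl, eyes
import cv2
s=ctrl.read_state(); print({k:(v if not hasattr(v,'__len__') else [round(float(x),3) for x in v]) for k,v in s.items()})
for n in ("scene","top"):
    cv2.imwrite(f"pics/{n}0.png",eyes.get_image(n)[:,:,::-1])
    c=eyes.calibration(n); print(n,c)
print(eyes.calibration("wrist"))
a=cv2.imread("pics/scene0.png");b=cv2.imread("pics/top0.png")
cv2.imwrite("pics/top0b.png",cv2.resize(b,(800,600),interpolation=cv2.INTER_CUBIC))
cv2.imwrite("pics/scene0b.png",cv2.resize(a,(800,600),interpolation=cv2.INTER_CUBIC))
E
```

```text
pics
{'clock': 0.0, 'qpos': [1.119, 0.629, 0.038, 1.518, -0.027, 0.996, -0.02], 'qd': [0.001, 0.002, 0.001, -0.001, 0.0, 0.002, 0.002], 'tau': [0.001, -56.341, 1.226, -19.345, 0.011, 0.011, 0.0], 'eef_pos': [244.377, -601.574, 198.499], 'tool_rot': [-3.14, -0.0, 0.386], 'force': [1.015, -0.331, 0.663], 'torque': [0.072, -0.031, 0.035], 'width': 85.36580126916516}
scene {'fx': 463.2854555617017, 'fy': 463.2854555617017, 'cx': 257.6796022469134, 'cy': 190.7705304465973, 'dist': array([0.04921087, 0.        , 0.        , 0.        , 0.        ]), 'pose': array([[ 5.33746305e-01,  5.27778940e-01, -6.60730106e-01,
        -1.69879859e+02],
       [-8.45538140e-01,  3.45477529e-01, -4.07075584e-01,
        -5.66242707e+02],
       [ 1.34214837e-02,  7.75947593e-01,  6.30654578e-01,
         6.94399532e+02],
       [ 0.00000000e+00,  0.00000000e+00,  0.00000000e+00,
         1.00000000e+00]])}
top {'fx': 380.2519516346813, 'fy': 380.2519516346813, 'cx': 254.7031402946082, 'cy': 190.45604605460247, 'dist': array([-0.10870428,  0.        ,  0.        ,  0.        ,  0.        ]), 'pose': arra
[... 186 characters left out ...]
-02,  9.68984091e-02,  9.95236799e-01,
         9.23572964e+02],
       [ 0.00000000e+00,  0.00000000e+00,  0.00000000e+00,
         1.00000000e+00]])}
{'fx': 312.65272143938773, 'fy': 312.65272143938773, 'cx': 258.48711655706074, 'cy': 195.32555806281718, 'dist': array([-0.05312324,  0.        ,  0.        ,  0.        ,  0.        ]), 'tool_from_camera': array([[ 8.63035780e-04,  9.45124495e-01,  3.26709264e-01,
         8.61862345e+01],
       [ 9.99999513e-01, -6.59460289e-04, -7.33873548e-04,
         1.04558038e+00],
       [-4.78150081e-04,  3.26709739e-01, -9.45124604e-01,
        -1.75999526e+02],
       [ 0.00000000e+00,  0.00000000e+00,  0.00000000e+00,
         1.00000000e+00]])}
```

View pics/top0b.png

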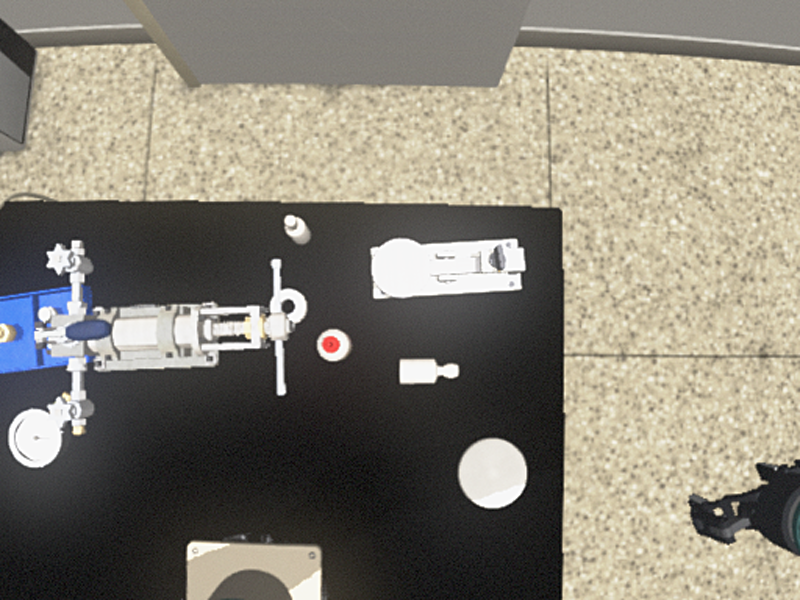

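View pics/scene0b.png

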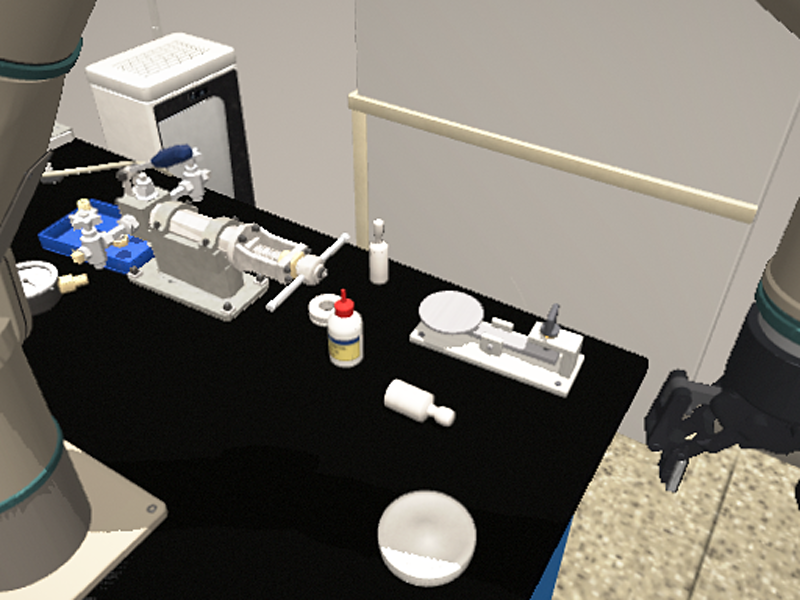

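The pictures show, in 800x600 pixels of the top view, the fallen weight from (400,371) to (459,371) and the load plate at (402,267). The screw blade is at about (500,257) and the oil bottle at (333,345). I'll zoom in on these.

```bash
cat > h.py <<'E'
import numpy as np, cv2
from cell import ctrl, eyes
from scipy.spatial.transform import Rotation as R
def Tool(s=None):
    s=s or ctrl.read_state(); T=np.eye(4); T[:3,:3]=R.from_euler('xyz',s['tool_rot']).as_matrix(); T[:3,3]=s['eef_pos']; return T
def K(c): return np.array([[c['fx'],0,c['cx']],[0,c['fy'],c['cy']],[0,0,1.]])
def ray(n,uv,T=None):
    c=eyes.calibration(n); P=c['pose'] if n!='wrist' else T@c['tool_from_camera']
    p=cv2.undistortPoints(np.array([[uv]],float),K(c),c['dist'])[0,0]
    return P[:3,3],P[:3,:3]@np.array([p[0],-p[1],-1.])
def atz(n,uv,z,T=None):
    o,d=ray(n,uv,T); return o+d*(z-o[2])/d[2]
def proj(n,X,T=None):
    c=eyes.calibration(n); P=c['pose'] if n!='wrist' else T@c['tool_from_camera']
    q=np.linalg.inv(P)@np.append(X,1); 
    return cv2.projectPoints(np.array([[q[0],-q[1],-q[2]]]),np.zeros(3),np.zeros(3),K(c),c['dist'])[0][0,0]
def show(): 
    s=ctrl.read_state(); print({k:np.round(s[k],3).tolist() for k in('clock','qpos','eef_pos','tool_rot','force','torque','width')})
E
python3 - <<'E'
import cv2
b=cv2.imread("pics/top0.png")[145:265,225:345]
a=cv2.imread("pics/scene0.png")[175:285,235:385]
b=cv2.resize(b,None,fx=5,fy=5,interpolation=cv2.INTER_CUBIC)
cv2.imwrite("pics/c1.png",b)
from h import *
f=lambda u,v:((u+.5)*.64-.5,(v+.5)*.64-.5)
print("plate",atz("top",f(402,267),46),"screw",atz("top",f(497,257),100))
print("weight",atz("top",f(400,371),18.5),atz("top",f(459,371),18.5))
E
```

```text
plate [ 526.29852131 -218.95739766   46.        ] screw [ 535.16414056 -351.8664009   100.        ]
weight [ 371.35172192 -219.07730609   18.5       ] [ 372.80264446 -308.65845182   18.5       ]
```

View pics/c1.png

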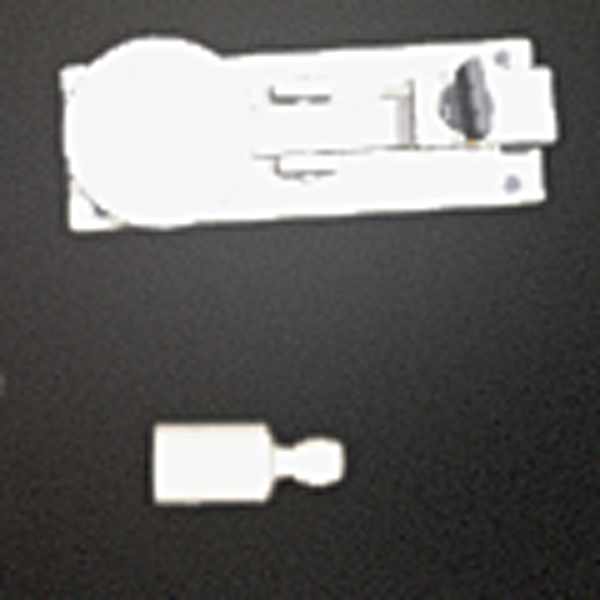

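Run:
```python
from h import *
f=lambda u,v:(225+(u+.5)/5-.5,145+(v+.5)/5-.5)
pl=atz("top",f(158.5,132.5),46); sc=atz("top",f(466,107),73)
print("plate",pl,"screw",sc,np.linalg.norm((pl-sc)[:2]),"standyaw y-axis",np.degrees(np.arctan2(*(pl-sc)[1::-1])))
for e in (((75,230),(545,203)),((62,68),(530,40))):
    a,b=[atz("top",f(*q),12) for q in e]; print("edge",a,b,np.degrees(np.arctan2(*(a-b)[1::-1])))
print("tabside",atz("top",f(473,142),73),"blade ends",[atz("top",f(*q),102) for q in((475,58),(490,135))])
F=atz("top",f(154,463.5),18.5);H=atz("top",f(345,462.5),18.5);print("weight",F,H,H-F)
for q in((154,424),(154,503)): print(atz("top",f(*q),18.5))
```

```text
plate [ 525.31998532 -217.10871917   46.        ] screw [ 535.86183966 -356.40536063   73.        ] 139.69497132533718 standyaw y-axis 94.32784732518803
edge [ 482.19991239 -178.14301352   12.        ] [ 499.68774621 -405.88726881   12.        ] 94.39096343081194
edge [ 561.16553511 -170.07835747   12.        ] [ 579.97247708 -398.84887088   12.        ] 94.69964725602567
tabside [ 519.85389029 -359.60300832   73.        ] blade ends [array([ 552.98432915, -355.30985702,  102.        ]), array([ 518.83534668, -361.8999843 ,  102.        ])]
weight [ 371.23997637 -218.08483036   18.5       ] [ 373.18145767 -308.70200602   18.5       ] [  1.94148129 -90.61717567   0.        ]
[ 389.88733981 -217.7538275    18.5       ]
[ 352.63598704 -218.41522081   18.5       ]
```

The measurements agree: plate to screw comes out at 139.7 mm against the stated 140, the weight lies along about -89°, and the stand is yawed about +4.4°. The brass tab points to about -x, so the screw is near -1.65. I'll pick the weight with the tool tilted 30° from the head side, which leaves the tool 30° below horizontal when placing.

```bash
cat >> h.py <<'E'
def frame(z,y,p):
    T=np.eye(4); z=np.array(z,float)/np.linalg.norm(z); y=np.array(y,float); y-=z*(y@z); y/=np.linalg.norm(y)
    T[:3,:3]=np.c_[np.cross(y,z),y,z]; T[:3,3]=p; return T
def incr(G,T=None):
    T=Tool() if T is None else T; D=np.linalg.inv(T)@G
    r=np.degrees(R.from_matrix(D[:3,:3]).as_rotvec())
    print("incr cm",np.round(D[:3,3]/10,2).tolist(),"deg",np.round(r,2).tolist(),"rows>=",max(np.linalg.norm(D[:3,3])/50,np.linalg.norm(r)/8.59).round(1))
h=np.array([1.94,-90.6,0]);h/=np.linalg.norm(h)
PICK=lambda back,a=np.radians(30):frame(*(lambda z:(z,np.cross(h,[0,0,1]),np.array([371.8,-245,18.5])+z*(14.4-back)))(-h*np.sin(a)-np.array([0,0,np.cos(a)])))
E
python3 - <<'E'
from h import *
print(PICK(120).round(3)); incr(PICK(120))
E
```

```text
[[ 1.90000e-02 -1.00000e+00 -1.10000e-02  3.72930e+02]
 [-8.66000e-01 -2.10000e-02  5.00000e-01 -2.97788e+02]
 [-5.00000e-01 -0.00000e+00 -8.66000e-01  1.09952e+02]
 [ 0.00000e+00  0.00000e+00  0.00000e+00  1.00000e+00]]
incr cm [23.34, -23.3, 8.9] deg [28.86, -19.83, 107.98] rows>= 13.2
```

Emit:
move_arm([
  [23.3,-23.3,8.9,28.9,-19.8,108],
  [23.3,-23.3,8.9,28.9,-19.8,108],
  [23.3,-23.3,8.9,28.9,-19.8,108],
  [23.3,-23.3,8.9,28.9,-19.8,108],
  [23.3,-23.3,8.9,28.9,-19.8,108],
  [23.3,-23.3,8.9,28.9,-19.8,108],
  [23.3,-23.3,8.9,28.9,-19.8,108],
  [23.3,-23.3,8.9,28.9,-19.8,108],
  [23.3,-23.3,8.9,28.9,-19.8,108],
  [23.3,-23.3,8.9,28.9,-19.8,108],
  [23.3,-23.3,8.9,28.9,-19.8,108],
  [23.3,-23.3,8.9,28.9,-19.8,108],
  [23.3,-23.3,8.9,28.9,-19.8,108],
  [23.3,-23.3,8.9,28.9,-19.8,108],
  [23.3,-23.3,8.9,28.9,-19.8,108],
  [23.3,-23.3,8.9,28.9,-19.8,108],
  [23.3,-23.3,8.9,28.9,-19.8,108],
  [23.3,-23.3,8.9,28.9,-19.8,108],
], grip=1)

```text
clock: 1.9
eef_pos: [373.3, -298.3, 110.6]
tool_rot: [-3.139, 0.522, -1.547]
force: [-0.4, -0.0, -0.0]
width: 85.4
```

Run:
```python
from h import *
show(); incr(PICK(120)); incr(PICK(0)); T=Tool()
im=eyes.get_image("wrist")[:,:,::-1].copy(); 
for s in (0,88):
    p=proj("wrist",np.array([371.24,-218.1,18.5])+h*s,T); print(p)
    cv2.circle(im,tuple(int(round(v)) for v in p),2,(0,0,255),-1)
cv2.imwrite("pics/w1.png",cv2.resize(im,(768,576)))
```

```text
{'clock': 1.9, 'qpos': [0.621, 0.795, 0.414, 1.737, -0.602, 1.216, -1.755], 'eef_pos': [373.34, -298.316, 110.635], 'tool_rot': [-3.139, 0.522, -1.547], 'force': [-0.354, -0.003, -0.012], 'torque': [-0.546, -0.038, 0.047], 'width': 85.417}
incr cm [-0.01, 0.04, 0.09] deg [-0.07, -0.1, 0.14] rows>= 0.0
incr cm [-0.03, 0.05, 12.09] deg [-0.07, -0.1, 0.14] rows>= 2.4
[260.83039889 200.24946544]
[261.70638464 129.10450384]
```

View pics/w1.png

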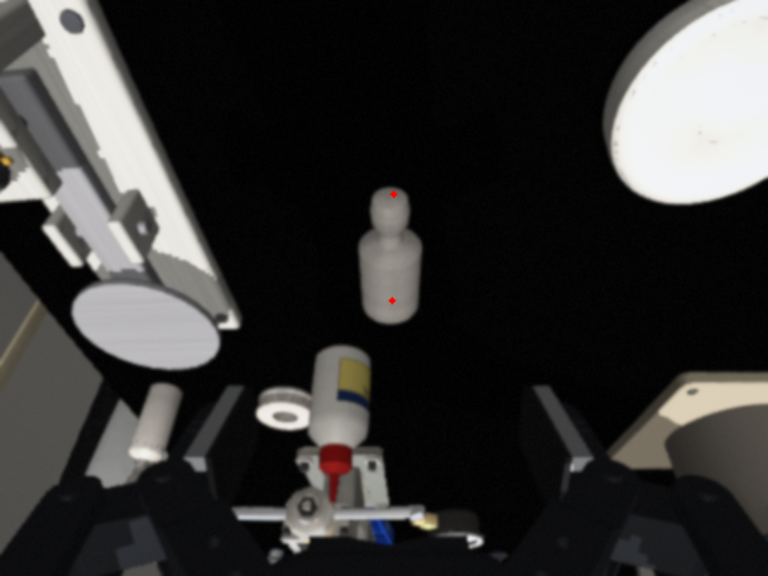

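The projected foot (392,300) and head (394,195) land on the weight at about (390,200–322), centred between the fingers. I'll descend and grip.

Emit:
move_arm([
  [0,0.05,3,0,0,0],
  [0,0.05,6,0,0,0],
  [0,0.05,8.5,0,0,0],
  [0,0.05,10.5,0,0,0],
  [0,0.05,11.6,0,0,0],
  [0,0.05,12.1,0,0,0],
  [0,0.05,12.1,0,0,0],
])

```text
clock: 2.65
eef_pos: [371.3, -238.4, 5.5]
tool_rot: [-3.14, 0.522, -1.549]
force: [0.0, 0.4, 0.1]
width: 85.4
```

Emit:
move_arm([
  [0,0,0,0,0,0],
  [0,0,0,0,0,0],
  [0,0,0,0,0,0],
  [0,0,0,0,0,0],
  [0,0,0,0,0,0],
  [0,0,0,0,0,0],
  [0,0,0,0,0,0],
  [0,0,0,0,0,0],
  [0,0,0,0,0,0],
  [0,0,0,0,0,0],
], grip=-1)

```text
clock: 3.65
eef_pos: [374.0, -237.6, 11.8]
tool_rot: [-3.131, 0.528, -1.546]
force: [-0.3, -3.8, 43.7]
width: -0.2
```

Run:
```python
from h import *
show()
im=eyes.get_image("wrist")[:,:,::-1]; cv2.imwrite("pics/w2.png",cv2.resize(im,(640,480)))
# place frame: tool -> weight: h_tool, foot_tool
T=Tool(); Ti=np.linalg.inv(T); ht=Ti[:3,:3]@h; ft=(Ti@np.append([371.24,-218.1,18.5],1))[:3]; print("ht",ht,"foot in tool",ft)
```

```text
{'clock': 3.65, 'qpos': [0.599, 0.903, 0.328, 1.896, -0.737, 0.969, -1.647], 'eef_pos': [374.021, -237.604, 11.771], 'tool_rot': [-3.131, 0.528, -1.546], 'force': [-0.323, -3.81, 43.737], 'torque': [3.317, -0.002, -0.022], 'width': -0.213}
ht [ 0.86404659 -0.00163578 -0.5034092 ] foot in tool [-20.27686914   2.35379645   4.01212321]
```

View pics/w2.png

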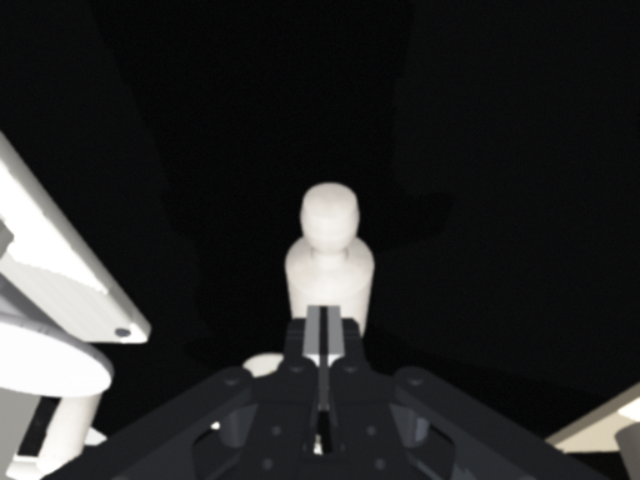

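The fingers shut to 0 mm with 44 N upward: the grip missed and the tips are pressing on the bench. In w2 the weight lies on the head side, with its head at (330,185–250) and its body down to about (330,340). I'll work out where it is now, then open.

Emit:
move_arm([
  [0,0,0,0,0,0],
  [0,0,0,0,0,0],
  [0,0,0,0,0,0],
  [0,0,0,0,0,0],
  [0,0,0,0,0,0],
  [0,0,0,0,0,0],
  [0,0,0,0,0,0],
], grip=1)

```text
clock: 4.4
eef_pos: [371.2, -238.4, 5.3]
tool_rot: [-3.14, 0.522, -1.549]
force: [-0.5, -0.2, 0.1]
width: 85.3
```

Run:
```python
from h import *
show(); incr(PICK(120)); 
s=dict(eef_pos=[374.021,-237.604,11.771],tool_rot=[-3.131,.528,-1.546]); T=Tool(s)
f=lambda u,v:((u+.5)*.8-.5,(v+.5)*.8-.5)
print("head far end(top edge)",[atz("wrist",f(330,183),z,T).round(1) for z in(18.5,30)])
print("shoulder sides",[atz("wrist",f(u,268),18.5,T).round(1) for u in(285,375)], "body low sides",[atz("wrist",f(u,330),18.5,T).round(1) for u in(295,366)])
print("head sides",[atz("wrist",f(u,212),18.5,T).round(1) for u in(301,358)])
im=eyes.get_image("wrist")[:,:,::-1]; cv2.imwrite("pics/w3.png",cv2.resize(im,(640,480)))
```

```text
{'clock': 4.4, 'qpos': [0.598, 0.912, 0.327, 1.898, -0.736, 0.956, -1.647], 'eef_pos': [371.16, -238.381, 5.267], 'tool_rot': [-3.14, 0.522, -1.549], 'force': [-0.453, -0.205, 0.137], 'torque': [-0.556, -0.027, 0.034], 'width': 85.278}
incr cm [-0.07, -0.06, -12.04] deg [-0.06, -0.08, 0.0] rows>= 2.4
head far end(top edge) [array([ 375. , -311.3,   18.5]), array([ 375.3, -321.1,   30. ])]
shoulder sides [array([ 393. , -262.6,   18.5]), array([ 353.8, -263.9,   18.5])] body low sides [array([ 390.6, -206.6,   18.5]), array([ 351.9, -208.1,   18.5])]
head sides [array([ 385.2, -297.1,   18.5]), array([ 364.2, -297.7,   18.5])]
```

View pics/w3.png

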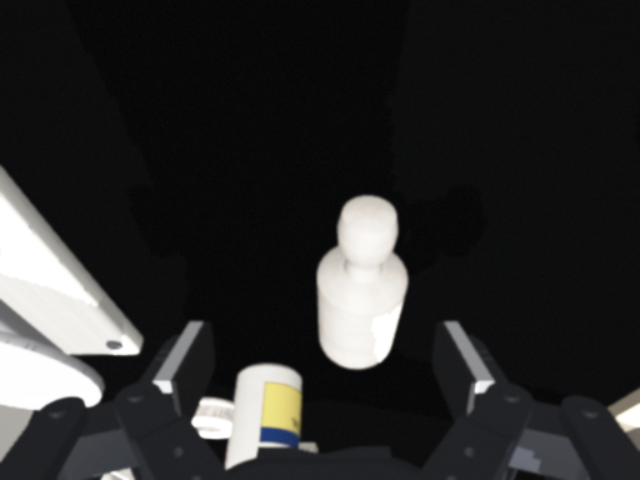

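Run:
```python
from h import *
T=Tool(); 
print("TCP px(640)",[(proj("wrist",(T@[0,0,z,1])[:3],T)*1.25).round() for z in(0,-10,-19,-40)])
f=lambda u,v:((u+.5)*.8-.5,(v+.5)*.8-.5)
print("foot rim",[atz("wrist",f(355,368),z,T).round(1) for z in(37,18.5,0)])
print("shoulder",[atz("wrist",f(u,282),18.5,T).round(1) for u in(317,407)],"foot sides",[atz("wrist",f(u,350),18.5,T).round(1) for u in(320,388)])
print("head",[atz("wrist",f(u,225),18.5,T).round(1) for u in(337,398)],[atz("wrist",f(369,194),z,T).round(1) for z in(18.5,30)])
im=eyes.get_image("top")[:,:,::-1]; cv2.imwrite("pics/t2.png",im)
im=cv2.resize(im[145:265,225:345],None,fx=5,fy=5,interpolation=cv2.INTER_CUBIC);cv2.imwrite("pics/t2c.png",im)
im=eyes.get_image("scene")[:,:,::-1]; cv2.imwrite("pics/s2.png",im)
im=cv2.resize(im[175:325,200:400],None,fx=4,fy=4,interpolation=cv2.INTER_CUBIC);cv2.imwrite("pics/s2c.png",im)
```

```text
TCP px(640) [array([327., 288.]), array([327., 297.]), array([327., 307.]), array([328., 332.])]
foot rim [array([ 356.9, -216.4,   37. ]), array([ 352.4, -173.5,   18.5]), array([ 347.9, -130.7,    0. ])]
shoulder [array([ 376.2, -262.2,   18.5]), array([ 337.6, -263.1,   18.5])] foot sides [array([ 373.9, -197.3,   18.5]), array([ 336.1, -198.1,   18.5])]
head [array([ 369.3, -297.6,   18.5]), array([ 347.4, -298.1,   18.5])] [array([ 359.4, -312.7,   18.5]), array([ 361.4, -322.9,   30. ])]
```

View pics/s2c.png

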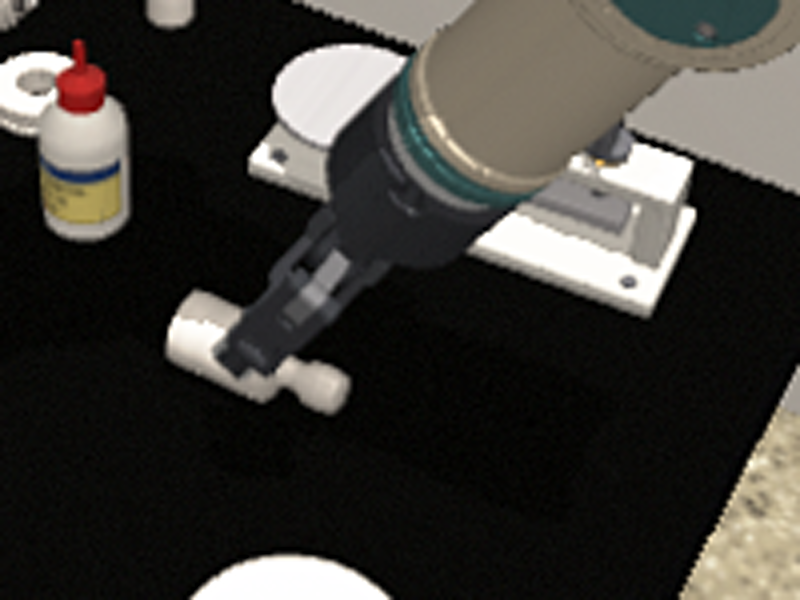

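Run:
```python
from h import *
T=Tool(); f=lambda p:((p-[200,175]+.5)*4-.5).round()
for z in(0,-13,-25,-35,-45): print(z,[f(proj("scene",(T@[x,47,z,1])[:3])) for x in(-11,0,11)], (proj("wrist",(T@[0,43,z,1])[:3],T)*1.25).round(), (proj("wrist",(T@[0,-43,z,1])[:3],T)*1.25).round())
```

```text
0 [array([170., 383.]), array([187., 399.]), array([203., 414.])] [413. 288.] [240. 288.]
-13 [array([181., 373.]), array([198., 389.]), array([215., 404.])] [419. 300.] [235. 300.]
-25 [array([192., 363.]), array([209., 379.]), array([226., 395.])] [425. 313.] [229. 313.]
-35 [array([201., 355.]), array([218., 371.]), array([235., 387.])] [431. 325.] [224. 325.]
-45 [array([210., 347.]), array([227., 363.]), array([245., 379.])] [438. 338.] [218. 338.]
```

Run:
```python
from h import *
T=Tool()
for x in(-11,0,11): print(x,[(z,(proj("wrist",(T@[x,0,z,1])[:3],T)[1]*1.25).round().item()) for z in(0,-10,-20,-25,-30,-35,-40)])
a=cv2.imread("pics/w2.png")[270:480,230:420]; b=cv2.imread("pics/w3.png")[280:480,120:330]
a=cv2.resize(a,(380,420));b=cv2.resize(b,(420,400)); o=np.zeros((420,800,3),np.uint8);o[:,:380]=a;o[:400,380:]=b
o=np.clip(o.astype(float)*1.8,0,255).astype(np.uint8); cv2.imwrite("pics/cmp.png",o)
```

```text
-11 [(0, 308.0), (-10, 318.0), (-20, 329.0), (-25, 335.0), (-30, 341.0), (-35, 348.0), (-40, 355.0)]
0 [(0, 288.0), (-10, 297.0), (-20, 308.0), (-25, 313.0), (-30, 319.0), (-35, 325.0), (-40, 332.0)]
11 [(0, 268.0), (-10, 276.0), (-20, 285.0), (-25, 290.0), (-30, 296.0), (-35, 301.0), (-40, 307.0)]
```

View pics/cmp.png

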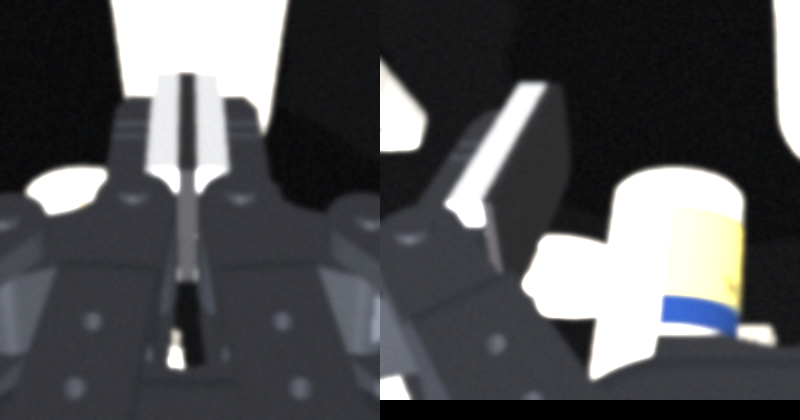

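Both views show the fingertips ending about 35–40 mm behind the reported TCP, not at it. The closed pad edge is at v=307, where the stated TCP would give 268. The 44 N fits that too: the fingers shut on top of the weight. From here I use the observed tips. The weight has rolled to x≈356.5 with its foot at y≈-217, so I shift, go about 36 mm deeper and grip again.

Emit:
move_arm([
  [0,0.8,0,0,0,0],
  [0,1.5,0,0,0,0],
  [0,1.5,1,0,0,0],
  [-0.1,1.5,2,0,0,0],
  [-0.2,1.5,3,0,0,0],
  [-0.2,1.5,3.6,0,0,0],
  [-0.2,1.5,3.6,0,0,0],
])

```text
clock: 5.25
eef_pos: [355.6, -217.6, -25.4]
tool_rot: [-3.141, 0.524, -1.549]
force: [-0.5, 0.2, -0.4]
width: 85.5
```

Emit:
move_arm([
  [0,0,0,0,0,0],
  [0,0,0,0,0,0],
  [0,0,0,0,0,0],
  [0,0,0,0,0,0],
  [0,0,0,0,0,0],
  [0,0,0,0,0,0],
  [0,0,0,0,0,0],
  [0,0,0,0,0,0],
], grip=-1)

```text
clock: 6.05
eef_pos: [355.8, -219.4, -24.3]
tool_rot: [-3.14, 0.522, -1.549]
force: [-1.8, -1.7, 4.7]
width: 35.6
```

Run:
```python
from h import *
show()
im=eyes.get_image("wrist")[:,:,::-1]; cv2.imwrite("pics/w4.png",cv2.resize(im,(640,480)))
```

```text
{'clock': 6.05, 'qpos': [0.613, 0.947, 0.29, 1.964, -0.786, 0.863, -1.582], 'eef_pos': [355.804, -219.397, -24.264], 'tool_rot': [-3.14, 0.522, -1.549], 'force': [-1.847, -1.7, 4.724], 'torque': [-0.244, 0.178, 0.139], 'width': 35.628}
```

View pics/w4.png

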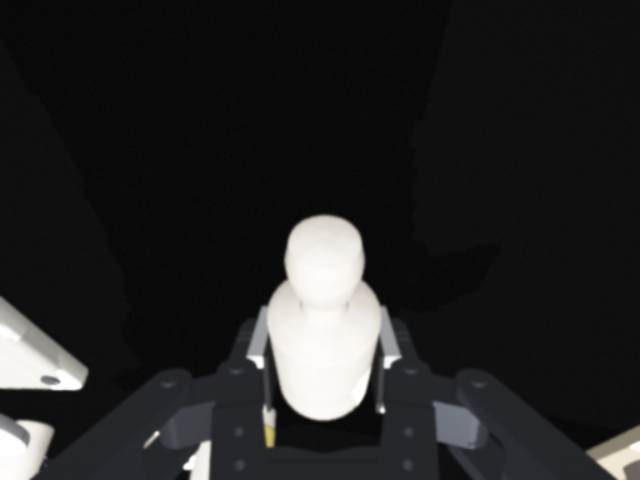

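Gripped: width 35.6 mm, weight centred in the jaws. I'll lift it and compute the placing pose.

```bash
cat >> h.py <<'E'
PL=np.array([525.3,-217.1,46.])
def place(up,az,ht,ft):
    d=np.array([np.cos(np.radians(az)),np.sin(np.radians(az)),0]); Z=np.array([0,0,1.])
    c=ht[2]; z=c*Z+np.sqrt(1-c*c)*d; G=frame(z,np.cross(d,Z),[0,0,0]); G[:3,3]=PL+[0,0,up]-G[:3,:3]@ft; return G
E
python3 - <<'E'
from h import *
T=Tool(); 
f=lambda u,v:((u+.5)*.8-.5,(v+.5)*.8-.5)
print("rim",atz("wrist",f(323,420),37,T).round(1), "shoulder mid",atz("wrist",f(324,318),18.5,T).round(1),"head",atz("wrist",f(325,214),24,T).round(1))
hw=np.array([0.02,-1,0]);hw/=np.linalg.norm(hw); ht=T[:3,:3].T@hw; ft=(np.linalg.inv(T)@[356.,-217,18.5,1])[:3]
print("ht",ht.round(4).tolist(),"ft",ft.round(1).tolist())
L=T.copy(); L[2,3]+=150; incr(L)
for az in(-22,-50,10):
    G=place(60,az,ht,ft); print(az,G[:3,3].round(0)); incr(G,L)
E
```

```text
rim [ 357.5 -213.8   37. ] shoulder mid [ 358.2 -263.8   18.5] head [ 359.3 -318.5   24. ]
ht [0.8669, 0.0008, -0.4984] ft [-23.3, -0.3, -35.9]
incr cm [-7.48, -0.02, -13.0] deg [0.0, -0.0, 0.0] rows>= 3.0
-22 [ 565. -233.  108.]
incr cm [2.48, -20.87, 0.62] deg [19.04, 78.67, -70.9] rows>= 12.5
-50 [ 553. -250.  108.]
incr cm [3.9, -19.6, -0.2] deg [11.1, 86.2, -41.49] rows>= 11.2
10 [ 567. -210.  108.]
incr cm [0.45, -21.18, 1.79] deg [27.83, 64.82, -103.38] rows>= 14.6
```

Emit:
move_arm([
  [-1.0,0,-1.7,0,0,0],
  [-2.5,0,-4.3,0,0,0],
  [-5,0,-8.7,0,0,0],
  [-7.5,0,-13,0,0,0],
  [-7.5,0,-13,0,0,0],
])

```text
clock: 6.6
eef_pos: [357.7, -221.3, 129.3]
tool_rot: [-3.132, 0.515, -1.546]
force: [1.3, -1.4, -4.3]
width: 35.4
```

Run:
```python
from h import *
show(); incr(place(60,-22,np.array([.8669,.0008,-.4984]),np.array([-23.3,-.3,-35.9])))
```

```text
{'clock': 6.6, 'qpos': [0.536, 0.685, 0.408, 1.93, -0.628, 1.115, -1.765], 'eef_pos': [357.707, -221.259, 129.299], 'tool_rot': [-3.132, 0.515, -1.546], 'force': [1.328, -1.351, -4.261], 'torque': [-0.919, -0.026, -0.015], 'width': 35.408}
incr cm [2.54, -20.66, 1.16] deg [18.9, 78.15, -70.85] rows>= 12.5
```

Emit:
move_arm([
  [2.5,-20.7,0.9,19,78.5,-70.9],
  [2.5,-20.7,0.9,19,78.5,-70.9],
  [2.5,-20.7,0.9,19,78.5,-70.9],
  [2.5,-20.7,0.9,19,78.5,-70.9],
  [2.5,-20.7,0.9,19,78.5,-70.9],
  [2.5,-20.7,0.9,19,78.5,-70.9],
  [2.5,-20.7,0.9,19,78.5,-70.9],
  [2.5,-20.7,0.9,19,78.5,-70.9],
  [2.5,-20.7,0.9,19,78.5,-70.9],
  [2.5,-20.7,0.9,19,78.5,-70.9],
  [2.5,-20.7,0.9,19,78.5,-70.9],
  [2.5,-20.7,0.9,19,78.5,-70.9],
  [2.5,-20.7,0.9,19,78.5,-70.9],
  [2.5,-20.7,0.9,19,78.5,-70.9],
  [2.5,-20.7,0.9,19,78.5,-70.9],
  [2.5,-20.7,0.9,19,78.5,-70.9],
  [2.5,-20.7,0.9,19,78.5,-70.9],
  [2.5,-20.7,0.9,19,78.5,-70.9],
])

```text
clock: 8.4
eef_pos: [619.0, -236.0, 292.4]
tool_rot: [3.122, -0.653, -0.422]
force: [-0.3, -0.2, -3.8]
width: 35.4
```

Run:
```python
from h import *
show(); ht,ft=np.array([.8669,.0008,-.4984]),np.array([-23.3,-.3,-35.9])
incr(place(60,-22,ht,ft)); T=Tool(); print("h",T[:3,:3]@ht,"foot",(T@np.append(ft,1))[:3])
w=eyes.get_image("wrist")[:,:,::-1]; s=eyes.get_image("scene")[:,:,::-1]; t=eyes.get_image("top")[:,:,::-1]
for n,i in zip("wst",(w,s,t)): cv2.imwrite(f"pics/p_{n}.png",i)
o=np.zeros((600,800,3),np.uint8)
o[:300,:400]=cv2.resize(w,(400,300)); o[:300,400:]=cv2.resize(t[130:235,215:355],(400,300),interpolation=2); o[300:,:]=cv2.resize(s[140:260,200:400][:75],(800,300),interpolation=2)
cv2.imwrite("pics/p.png",o)
```

```text
{'clock': 8.4, 'qpos': [-0.34, 0.392, 0.81, 2.087, -1.099, 0.233, -0.649], 'eef_pos': [619.03, -236.014, 292.429], 'tool_rot': [3.122, -0.653, -0.422], 'force': [-0.348, -0.205, -3.801], 'torque': [0.426, 0.99, 0.031], 'width': 35.387}
incr cm [-15.2, 1.76, 11.59] deg [2.76, 22.69, -1.24] rows>= 3.8
h [ 0.35533892 -0.15001073  0.92257782] foot [ 582.66601847 -218.58303355  306.76859207]
```

View pics/p.png

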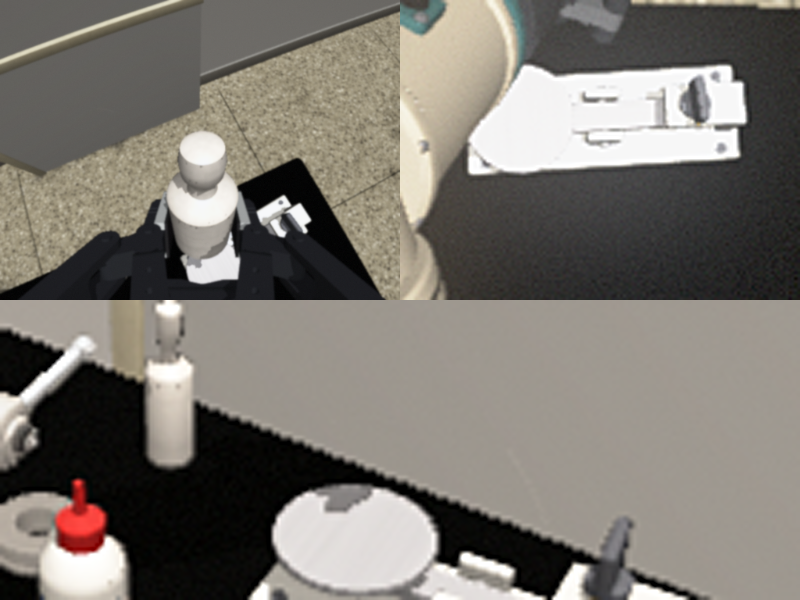

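The move stopped with q5 and q6 at their limits, and the weight is still held, tilted about 23° (wrist view). I'll fit the kinematics from the logged poses to find a feasible placing azimuth.

```bash
cat > kin.py <<'E'
import numpy as np
from scipy.optimize import least_squares
from scipy.spatial.transform import Rotation as R
D=[([1.119,.629,.038,1.518,-.027,.996,-.02],(244.4,-601.6,198.5),(-3.14,0,.386)),
([0.621,.795,.414,1.737,-.602,1.216,-1.755],(373.34,-298.3,110.6),(-3.139,.522,-1.547)),
([.598,.912,.327,1.898,-.736,.956,-1.647],(371.16,-238.38,5.27),(-3.14,.522,-1.549)),
([.536,.685,.408,1.93,-.628,1.115,-1.765],(357.7,-221.26,129.3),(-3.132,.515,-1.546)),
([-.34,.392,.81,2.087,-1.099,.233,-.649],(619.03,-236.01,292.43),(3.122,-.653,-.422))]
lo=np.array([-3.06,-.37,-1.25,.18,-1.1,.23,-2.94]);hi=np.array([3.06,2.12,1.32,2.47,4.24,1.98,2.94])
def fk(q,p):
    z=np.array([0,0,1.]);X=np.zeros(3);r=R.from_euler('z',p[0])
    S=[('z',0,[0,0,p[1]]),('y',1,[0,0,0]),('z',2,[0,0,p[2]]),('y',3,[p[5],0,0]),('z',4,[p[6],0,p[3]]),('y',5,[p[7],0,0]),('z',6,[0,0,p[4]])]
    for ax,i,off in S:
        r=r*R.from_euler(ax,q[i]); X=X+r.apply(off)
    return X,r*R.from_euler('z',p[8])
def res(p): 
    o=[]
    for q,x,e in D:
        X,r=fk(q,p); o+=list((X-x)/5)+list((r.inv()*R.from_euler('xyz',e)).as_rotvec()*20)
    return o
best=min((least_squares(res,[-2.3,330,350,350,250,0,0,0,a]) for a in(-1.57,0,1.57,3.14)),key=lambda s:s.cost)
P=best.x
def ik(X,r,n=30,seed=0,q0=None):
    g=np.random.default_rng(seed); b=(9,None)
    for k in range(n):
        s=q0 if (k==0 and q0 is not None) else g.uniform(lo,hi)
        f=lambda q:(lambda Y,rr:np.r_[(Y-X)/10,(rr.inv()*r).as_rotvec()*10])(*fk(q,P))
        o=least_squares(f,np.clip(s,lo+.03,hi-.03),bounds=(lo+.02,hi-.02),max_nfev=60)
        if o.cost<b[0]: b=(o.cost,o.x)
        if b[0]<1e-4: break
    return b
E
python3 - <<'E'
from kin import *
from h import place
print(best.cost,P.round(3))
ht,ft=np.array([.8669,.0008,-.4984]),np.array([-23.3,-.3,-35.9])
q0=np.array([-.34,.392,.81,2.087,-1.099,.233,-.649])
for az in range(-180,180,20):
    G=place(5,az,ht,ft); c,q=ik(G[:3,3],R.from_matrix(G[:3,:3]),12,q0=q0); print(az,round(c,4),q.round(2) if q is not None else "")
E
```

```text
2443.4855097813393 [-2.32200e+00  9.63900e+01  7.69693e+02  2.05620e+02  1.65133e+02
  9.61523e+02 -6.11942e+02 -1.89403e+02 -7.47000e-01]
-180 0.0 [ 0.72  0.3   0.42  1.52 -1.08  1.8  -0.42]
-160 0.0 [ 0.32 -0.21  0.17  2.05 -1.08  0.9  -0.88]
-140 0.0 [ 2.23  0.43 -1.23  1.76 -0.72  0.94 -0.8 ]
-120 0.0 [ 2.22  0.82 -1.22  1.87 -0.42  0.38 -0.9 ]
-100 1.0737 [ 2.42  1.33 -1.1   1.82  0.    0.25 -0.91]
-80 7.7714 [ 2.43  1.29 -1.05  1.78  0.    0.25 -1.1 ]
-60 9 
-40 9 
-20 9 
0 9 
20 9 
40 5.5379 [ 1.43  1.3   1.07  1.79 -0.    0.25  2.54]
60 0.3452 [1.44 1.33 1.1  1.83 0.   0.25 2.35]
80 0.0 [ 1.02  1.77  0.86  1.83 -0.48  0.56  2.  ]
100 0.0 [-1.75 -0.3  -1.23  2.06  0.88  0.59  2.42]
120 0.0 [-2.23  0.08 -1.02  1.78  1.16  1.3   2.18]
140 0.0 [-2.46  0.41 -0.91  1.63  1.3   1.7   1.88]
160 0.0 [-2.36  0.86 -0.75  1.71  1.47  1.68  1.39]
```

```bash
python3 - <<'E'
import re
s=open('kin.py').read()
i=s.index('best=');j=s.index('P=best.x')
s=s.replace("r=r*R.from_euler(ax,q[i])","r=r*R.from_euler(ax,SG[i]*q[i])").replace("lo=np","SG=np.ones(7)\nlo=np",1)
i=s.index('best=');j=s.index('P=best.x')
s=s[:i]+'''import itertools
def ori(p):
    o=[]
    for q,x,e in D:
        r=R.from_euler('z',p[0])
        for k,a in enumerate('zyzyzyz'): r=r*R.from_euler(a,SG[k]*q[k])
        r=r*R.from_euler('z',p[1]); o+=list((r.inv()*R.from_euler('xyz',e)).as_rotvec())
    return o
B=None
for sg in itertools.product((1,-1),repeat=6):
    SG=np.array((1,)+sg[:]) if len(sg)==6 else None
    for s1 in(1,-1):
        SG[0]=s1
        for a in(0,2,4):
            for b in (0,1.6,3.1,-1.6):
                o=least_squares(ori,[a,b],max_nfev=30)
                if B is None or o.cost<B[0]-1e-9: B=(o.cost,SG.copy(),o.x)
SG=B[1]
best=least_squares(res,[B[2][0],330,350,350,250,0,0,0,B[2][1]])
'''+s[j:]
open('kin.py','w').write(s)
E
time python3 -c "
from kin import *
print(B); print(best.cost,P.round(3))"
```

```text
(np.float64(1.145536945790106e-06), array([-1,  1, -1,  1, -1,  1, -1]), array([-5.00798373e-04,  1.57057188e+00]))
3.331782147852639 [-4.50000e-02  3.62646e+02  5.41083e+02  4.01193e+02  3.71991e+02
 -5.00100e+00  1.11430e+01  2.93000e-01  1.53200e+00]
real	4m13.335s
user	4m9.509s
sys	0m0.170s
```

```bash
python3 - <<'E'
s=open('kin.py').read()
i=s.index('import itertools');j=s.index('P=best.x')
s=s[:i]+'''SG=np.array([-1,1,-1,1,-1,1,-1])
best=least_squares(res,[0,363,541,401,372,0,0,0,np.pi/2,0,0,0])
'''+s[j:]
s=s.replace("[p[5],0,0]","[p[5],p[9],0]").replace("[p[6],0,p[3]]","[p[6],p[10],p[3]]").replace("[p[7],0,0]","[p[7],p[11],0]")
open('kin.py','w').write(s)
E
time python3 - <<'E'
from kin import *
from h import place
print(best.cost,P.round(3))
ht,ft=np.array([.8669,.0008,-.4984]),np.array([-23.3,-.3,-35.9])
q0=np.array([-.34,.392,.81,2.087,-1.099,.233,-.649])
for az in range(-180,180,15):
    G=place(5,az,ht,ft); c,q=ik(G[:3,3],R.from_matrix(G[:3,:3]),10,q0=q0); print(az,round(c,4),q.round(2) if q is not None else "")
E
```

```text
0.0945786040533806 [-2.000000e-03  3.422690e+02  5.456120e+02  3.899620e+02  3.780480e+02
 -1.308200e+01  7.831000e+00  1.227000e+00  1.569000e+00 -2.983900e+01
 -3.569309e+03  3.572214e+03]
-180 0.0 [0.16 1.33 0.18 0.91 0.09 1.92 1.86]
-165 0.0 [ 0.3   1.29 -0.4   1.04  0.61  1.94  1.67]
-150 0.0 [0.03 1.22 0.04 1.19 0.47 1.67 1.97]
-135 0.0 [-0.14  1.18  0.22  1.37  0.49  1.43  2.1 ]
-120 0.0 [-0.19  1.12  0.17  1.57  0.7   1.26  2.04]
-105 0.0703 [-0.77  1.6   1.3   1.8  -0.62  0.76 -2.92]
-90 0.0 [-0.86  1.62  1.29  1.98 -0.87  0.48 -2.6 ]
-75 0.0 [-0.18  1.01 -0.04  2.18  1.65  1.09  1.51]
-60 0.0 [-0.11  1.03 -0.09  2.37  2.02  1.22  1.34]
-45 0.4506 [ 0.4   1.16 -0.72  2.45  2.17  1.75  1.76]
-30 3.808 [ 0.62  1.15 -0.96  2.45  2.22  1.69  2.15]
-15 4.2084 [ 1.38  1.29 -1.2   2.45  2.71  0.88  2.92]
0 0.607 [0.57 1.07 0.22 2.45 3.93 1.43 1.65]
15 0.0 [ 1.58  1.47 -1.22  2.39  2.83  0.54 -2.88]
30 0.0077 [ 1.46  1.23 -0.89  2.21  4.22  0.25  2.09]
45 0.0 [ 1.27  1.11 -0.61  1.98 -1.05  0.58  1.15]
60 0.0 [ 0.98  1.06 -0.22  1.78 -0.97  1.02  1.15]
75 0.0 [ 0.84  1.11 -0.08  1.58 -0.83  1.27  1.13]
90 0.0 [ 0.84  1.17 -0.22  1.38 -0.55  1.4   1.01]
105 0.0 [ 0.86  1.25 -0.45  1.19 -0.24  1.56  0.89]
120 0.0 [ 0.67  1.28 -0.24  1.04 -0.25  1.77  1.08]
135 0.0 [ 0.42  1.33  0.2   0.92 -0.4   1.95  1.43]
150 0.0238 [ 0.42  1.33 -0.06  0.88 -0.07  1.96  1.43]
165 0.0241 [ 0.25  1.34  0.19  0.88 -0.07  1.96  1.72]
real	0m35.331s
user	0m34.533s
sys	0m0.257s
```

The model now fits well. A radial outward place is infeasible, but d≈55–60° (gripper coming from the robot's right) works. I'll move to a hover there.

Run:
```python
from h import *
ht,ft=np.array([.8669,.0008,-.4984]),np.array([-23.3,-.3,-35.9])
G=place(110,60,ht,ft);print(G[:3,3]);incr(G)
from kin import ik,fk
q=np.array([-.34,.392,.81,2.087,-1.099,.233,-.649])
T=Tool();D=np.linalg.inv(T)@G;rv=R.from_matrix(D[:3,:3]).as_rotvec()
for a in np.linspace(.1,1,10):
    c,q=ik(T[:3,3]+a*(G[:3,3]-T[:3,3]),R.from_matrix(T[:3,:3])*R.from_rotvec(a*rv),1,q0=q); print(a.round(1),round(c,3),q.round(2))
```

```text
[ 546.92786978 -180.23943068  158.30730966]
incr cm [-15.23, -2.21, 5.22] deg [64.7, 18.92, -55.8] rows>= 10.2
0.1 0.256 [-0.1   0.35  0.57  2.09 -1.08  0.25 -0.5 ]
0.2 0.462 [ 0.53  0.33 -0.08  2.11 -1.08  0.25 -0.25]
0.3 0.535 [ 0.95  0.4  -0.51  2.12 -1.08  0.25 -0.03]
0.4 0.359 [ 1.21  0.52 -0.77  2.13 -1.08  0.25  0.2 ]
0.5 0.091 [ 1.35  0.65 -0.9   2.14 -1.08  0.25  0.41]
0.6 0.006 [ 1.39  0.74 -0.9   2.13 -1.04  0.33  0.56]
0.7 0.0 [ 1.39  0.81 -0.87  2.06 -0.87  0.44  0.55]
0.8 0.113 [ 1.38  0.86 -0.85  2.03 -0.77  0.51  0.59]
0.9 0.014 [ 1.37  0.97 -0.85  1.89 -0.54  0.69  0.52]
1.0 0.072 [ 1.35  1.02 -0.84  1.83 -0.47  0.78  0.57]
```

Feasible, skirting the limits. I'll go with extra rows.

Emit:
move_arm([
  [-15.2,-2.2,5.2,64.7,18.9,-55.8],
  [-15.2,-2.2,5.2,64.7,18.9,-55.8],
  [-15.2,-2.2,5.2,64.7,18.9,-55.8],
  [-15.2,-2.2,5.2,64.7,18.9,-55.8],
  [-15.2,-2.2,5.2,64.7,18.9,-55.8],
  [-15.2,-2.2,5.2,64.7,18.9,-55.8],
  [-15.2,-2.2,5.2,64.7,18.9,-55.8],
  [-15.2,-2.2,5.2,64.7,18.9,-55.8],
  [-15.2,-2.2,5.2,64.7,18.9,-55.8],
  [-15.2,-2.2,5.2,64.7,18.9,-55.8],
  [-15.2,-2.2,5.2,64.7,18.9,-55.8],
  [-15.2,-2.2,5.2,64.7,18.9,-55.8],
  [-15.2,-2.2,5.2,64.7,18.9,-55.8],
  [-15.2,-2.2,5.2,64.7,18.9,-55.8],
  [-15.2,-2.2,5.2,64.7,18.9,-55.8],
  [-15.2,-2.2,5.2,64.7,18.9,-55.8],
  [-15.2,-2.2,5.2,64.7,18.9,-55.8],
  [-15.2,-2.2,5.2,64.7,18.9,-55.8],
  [-15.2,-2.2,5.2,64.7,18.9,-55.8],
  [-15.2,-2.2,5.2,64.7,18.9,-55.8],
])

```text
clock: 10.55
eef_pos: [546.6, -180.1, 157.9]
tool_rot: [-3.138, -1.047, 1.045]
force: [0.4, -0.7, -3.5]
width: 35.4
```

Run:
```python
from h import *
ht,ft=np.array([.8669,.0008,-.4984]),np.array([-23.3,-.3,-35.9])
show(); incr(place(110,60,ht,ft)); incr(place(25,60,ht,ft)); T=Tool(); print("h",T[:3,:3]@ht,"foot",(T@np.append(ft,1))[:3])
```

```text
{'clock': 10.55, 'qpos': [1.244, 0.988, -0.684, 1.783, -0.606, 0.879, 0.698], 'eef_pos': [546.567, -180.139, 157.871], 'tool_rot': [-3.138, -1.047, 1.045], 'force': [0.36, -0.733, -3.513], 'torque': [-1.353, 0.765, 0.016], 'width': 35.356}
incr cm [0.04, 0.04, -0.01] deg [-0.07, 0.14, -0.06] rows>= 0.0
incr cm [-7.32, 0.05, 4.24] deg [-0.07, 0.14, -0.06] rows>= 1.7
h [3.26786528e-03 9.54799073e-04 9.99953609e-01] foot [ 524.94894717 -217.01175118  155.67004041]
```

Emit:
move_arm([
  [-2.2,0,1.25,0,0,0],
  [-4.4,0,2.5,0,0,0],
  [-6.2,0,3.6,0,0,0],
  [-7.7,0,4.4,0,0,0],
  [-8.5,0.05,4.9,0,0,0],
  [-8.8,0.05,5.1,0,0.1,0],
  [-8.8,0.05,5.1,0,0.1,0],
])

```text
clock: 11.25
eef_pos: [547.2, -180.2, 55.9]
tool_rot: [-3.138, -1.05, 1.044]
force: [-0.3, -0.2, -3.1]
width: 35.3
```

Run:
```python
from h import *
ht,ft=np.array([.8669,.0008,-.4984]),np.array([-23.3,-.3,-35.9])
show(); T=Tool(); X=(T@np.append(ft,1))[:3]; print("foot",X,"h",T[:3,:3]@ht)
I={n:eyes.get_image(n)[:,:,::-1].copy() for n in("scene","top","wrist")}
o=np.zeros((600,800,3),np.uint8)
for n,(x,y,w,h,k),(ox,oy) in (("scene",(240,150,100,75,4),(0,0)),("top",(230,140,100,75,4),(400,0)),("wrist",(156,120,200,150,2),(400,300))):
    cv2.imwrite(f"pics/q_{n}.png",I[n])
    o[oy:oy+300,ox:ox+400]=cv2.resize(I[n][y:y+h,x:x+w],(400,300),interpolation=2)
    for P,c in((PL,(0,0,255)),(X,(0,200,0)),(X+[0,0,88],(255,0,0))):
        p=((proj(n,P,T)-[x,y]+.5)*k-.5).round().astype(int); print(n,p)
        if 0<p[0]<400 and 0<p[1]<300: cv2.circle(o,(p[0]+ox,p[1]+oy),2,c,-1)
cv2.imwrite("pics/q.png",o)
```

```text
{'clock': 11.25, 'qpos': [1.228, 1.163, -0.652, 1.763, -0.575, 0.779, 0.799], 'eef_pos': [547.236, -180.152, 55.948], 'tool_rot': [-3.138, -1.05, 1.044], 'force': [-0.276, -0.228, -3.076], 'torque': [-1.325, 0.768, 0.005], 'width': 35.271}
foot [ 525.62130785 -217.01871616   53.61224597] h [ 0.00204588 -0.00197898  0.99995535]
scene [195 193]
scene [196 182]
scene [206  50]
top [107 126]
top [107 123]
top [109  98]
wrist [197 379]
wrist [197 367]
wrist [191 153]
```

View pics/q.png

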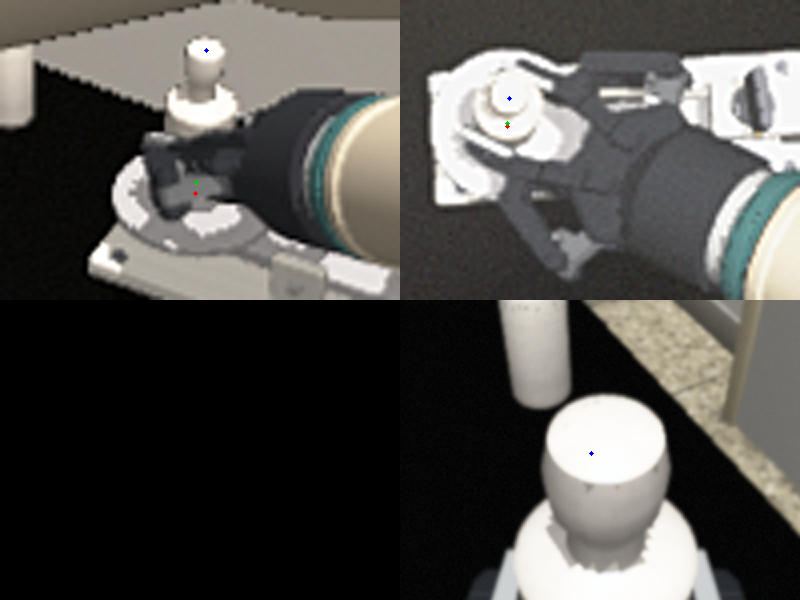

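In views q the head top falls on the prediction to within about 1 px, in the scene crop at (206,48) and in the top crop at (509,98). The weight is upright over the plate centre, so I'll lower it gently onto the plate and watch the force.

Emit:
move_arm([
  [-0.26,0,0.15,0,0,0],
  [-0.43,0,0.25,0,0,0],
  [-0.43,0,0.25,0,0,0],
])

```text
clock: 11.7
eef_pos: [546.9, -180.3, 50.6]
tool_rot: [-3.137, -1.049, 1.044]
force: [-0.6, 0.0, -4.3]
width: 35.2
```

Emit:
move_arm([
  [-0.13,0,0.08,0,0,0],
  [-0.13,0,0.08,0,0,0],
])

```text
clock: 11.9
eef_pos: [547.0, -180.1, 49.1]
tool_rot: [-3.137, -1.049, 1.044]
force: [0.5, 0.4, -3.4]
width: 35.5
```

Emit:
move_arm([
  [-0.09,0,0.05,0,0,0],
  [-0.09,0,0.05,0,0,0],
])

```text
clock: 12.1
eef_pos: [547.0, -180.2, 48.1]
tool_rot: [-3.137, -1.049, 1.044]
force: [-0.0, -0.1, -2.9]
width: 35.3
```

Emit:
move_arm([
  [-0.09,0,0.05,0,0,0],
  [-0.09,0,0.05,0,0,0],
])

```text
clock: 12.3
eef_pos: [547.0, -180.2, 47.1]
tool_rot: [-3.137, -1.049, 1.044]
force: [0.3, -0.0, -4.1]
width: 35.4
```

Emit:
move_arm([
  [-0.09,0,0.05,0,0,0],
  [-0.09,0,0.05,0,0,0],
])

```text
clock: 12.5
eef_pos: [547.0, -180.2, 46.0]
tool_rot: [-3.137, -1.049, 1.044]
force: [-0.5, 1.0, -2.8]
width: 35.3
```

Emit:
move_arm([
  [-0.09,0,0.05,0,0,0],
  [-0.09,0,0.05,0,0,0],
])

```text
clock: 12.7
eef_pos: [547.1, -180.1, 45.6]
tool_rot: [-3.138, -1.05, 1.045]
force: [-0.1, -0.1, -1.7]
width: 35.1
```

Emit:
move_arm([
  [-0.09,0,0.05,0,0,0],
  [-0.09,0,0.05,0,0,0],
])

```text
clock: 12.9
eef_pos: [547.2, -180.0, 45.5]
tool_rot: [-3.138, -1.051, 1.045]
force: [-3.6, -2.3, 5.7]
width: 35.4
```

Emit:
move_arm([
  [-0.09,0,0.05,0,0,0],
  [-0.09,0,0.05,0,0,0],
])

```text
clock: 13.1
eef_pos: [547.2, -179.9, 45.6]
tool_rot: [-3.139, -1.053, 1.046]
force: [-6.1, -3.9, 10.1]
width: 35.4
```

Contact: force went from -3.5 to +10 N with TCP z settled at 45.6. I'll relax 2 mm, then release.

Emit:
move_arm([
  [0.17,0,-0.1,0,0,0],
  [0.17,0,-0.1,0,0,0],
])

```text
clock: 13.3
eef_pos: [547.1, -180.3, 45.5]
tool_rot: [-3.139, -1.049, 1.045]
force: [-2.0, -2.2, 3.0]
width: 35.3
```

Emit:
move_arm([
  [0,0,0,0,0,0],
  [0,0,0,0,0,0],
  [0,0,0,0,0,0],
  [0,0,0,0,0,0],
  [0,0,0,0,0,0],
], grip=0.4)

```text
clock: 13.8
eef_pos: [547.0, -180.1, 45.1]
tool_rot: [-3.137, -1.049, 1.044]
force: [-0.1, -0.5, -0.2]
width: 60.1
```

Run:
```python
from h import *
show(); print(eyes.calibration("wrist")['tool_from_camera'])
I={n:eyes.get_image(n)[:,:,::-1].copy() for n in("scene","wrist")}
for n in I: cv2.imwrite(f"pics/r_{n}.png",I[n])
# change vs before release
for n,(x,y,w,h) in (("scene",(275,150,30,30)),("wrist",(200,150,110,120))):
    a=cv2.imread(f"pics/q_{n}.png")[y:y+h,x:x+w].astype(np.float32)[:,:,1];b=I[n][y:y+h,x:x+w].astype(np.float32)[:,:,1]
    print(n,cv2.phaseCorrelate(np.ascontiguousarray(a),np.ascontiguousarray(b),cv2.createHanningWindow((w,h),cv2.CV_32F)))
```

```text
{'clock': 13.8, 'qpos': [1.227, 1.182, -0.649, 1.758, -0.572, 0.77, 0.808], 'eef_pos': [547.04, -180.133, 45.071], 'tool_rot': [-3.137, -1.049, 1.044], 'force': [-0.092, -0.502, -0.179], 'torque': [-0.772, 0.436, 0.028], 'width': 60.108}
[[ 1.29678278e-03  9.44957827e-01  3.27189585e-01  8.61967888e+01]
 [ 9.99999128e-01 -1.30703651e-03 -1.88536772e-04  1.80617775e+00]
 [ 2.49489433e-04  3.27189544e-01 -9.44958698e-01 -1.74712375e+02]
 [ 0.00000000e+00  0.00000000e+00  0.00000000e+00  1.00000000e+00]]
scene ((-0.7574707251141941, 4.094198183513804), 0.691030363506741)
wrist ((-0.3622021249436713, -1.4221352122426154), 0.8366883467303382)
```

The weight stands free: force is near 0, width is 60 mm, and the head shift in the images matches the lowering. The wrist calibration jitters by about 1–2 mm between calls. Retreat along the tool axis, then up.

Emit:
move_arm([
  [0,0,-1,0,0,0],
  [0,0,-3,0,0,0],
  [0,0,-6,0,0,0],
  [0,0,-9,0,0,0],
  [0,0,-12,0,0,0],
  [4,0,-14,0,0,0],
  [8,0,-16,0,0,0],
  [8,0,-16,0,0,0],
])

```text
clock: 14.7
eef_pos: [500.0, -267.1, 200.5]
tool_rot: [3.128, -1.048, 1.06]
force: [0.4, 0.0, -0.4]
width: 59.8
```

Run:
```python
from h import *
from kin import ik,fk
show(); T=Tool()
def G(j,z): j=np.radians(j); return frame([0,0,-1],[np.cos(j),np.sin(j),0],[535.9,-356.4,z])
q0=np.array(ctrl.read_state()['qpos'])
for j0 in(-79,101):
    q=q0
    for j,z in((j0,140),(j0,42),(j0-45,42),(j0-100,42)):
        g=G(j,z); c,q=ik(g[:3,3],R.from_matrix(g[:3,:3]),3,q0=q); print(j,z,round(c,4),q.round(2))
incr(G(-79,140))
```

```text
{'clock': 14.7, 'qpos': [1.342, 0.941, -0.629, 1.65, -0.539, 1.117, 0.67], 'eef_pos': [500.021, -267.081, 200.51], 'tool_rot': [3.128, -1.048, 1.06], 'force': [0.397, 0.038, -0.353], 'torque': [-0.781, 0.471, 0.003], 'width': 59.764}
-79 140 0.0 [ 0.6   0.68 -0.1   1.59  0.08  0.87 -0.9 ]
-79 42 0.0 [ 0.6   0.81 -0.09  1.65  0.1   0.69 -0.92]
-124 42 0.0 [ 0.49  0.81  0.09  1.65 -0.1   0.68 -1.53]
-179 42 0.0 [ 0.05  1.05  0.95  1.67 -1.01  0.99 -1.75]
101 140 0.0 [ 0.94  0.75 -0.68  1.59  0.54  0.99  1.84]
101 42 0.0 [ 1.15  1.09 -1.18  1.66  1.09  1.19  1.45]
56 42 0.0 [ 1.15  1.08 -1.17  1.66  1.08  1.17  0.67]
1 42 0.0 [ 1.17  1.12 -1.23  1.66  1.12  1.23 -0.32]
incr cm [-8.26, 7.53, -2.1] deg [-25.31, -56.36, 44.57] rows>= 8.9
```

Emit:
move_arm([
  [-8.3,7.5,-2.1,-25.3,-56.4,44.6],
  [-8.3,7.5,-2.1,-25.3,-56.4,44.6],
  [-8.3,7.5,-2.1,-25.3,-56.4,44.6],
  [-8.3,7.5,-2.1,-25.3,-56.4,44.6],
  [-8.3,7.5,-2.1,-25.3,-56.4,44.6],
  [-8.3,7.5,-2.1,-25.3,-56.4,44.6],
  [-8.3,7.5,-2.1,-25.3,-56.4,44.6],
  [-8.3,7.5,-2.1,-25.3,-56.4,44.6],
  [-8.3,7.5,-2.1,-25.3,-56.4,44.6],
  [-8.3,7.5,-2.1,-25.3,-56.4,44.6],
  [-8.3,7.5,-2.1,-25.3,-56.4,44.6],
  [-8.3,7.5,-2.1,-25.3,-56.4,44.6],
])

```text
clock: 15.9
eef_pos: [531.2, -356.5, 132.3]
tool_rot: [-3.134, 0.007, 0.19]
force: [-1.3, -0.1, -0.7]
width: 59.4
```

Run:
```python
from h import *
show(); T=Tool()
I={n:eyes.get_image(n)[:,:,::-1].copy() for n in("scene","wrist","top")}
for n in I: cv2.imwrite(f"pics/v_{n}.png",I[n])
a=[]
c=proj("wrist",[535.9,-356.4,95],T); x,y=(c-[60,60]).round().astype(int); print("wrist centre",c,"crop",x,y)
x=max(x,0);y=max(y,0)
A=cv2.resize(I["wrist"][y:y+120,x:x+120],(500,500),interpolation=2)
B=cv2.resize(I["scene"][150:250,260:335],(300,400),interpolation=2)
o=np.zeros((500,800,3),np.uint8); o[:A.shape[0],:500]=A; o[:400,500:]=B; cv2.imwrite("pics/v.png",o)
```

```text
{'clock': 15.9, 'qpos': [0.424, 0.701, 0.209, 1.606, -0.177, 0.863, -0.679], 'eef_pos': [531.21, -356.54, 132.345], 'tool_rot': [-3.134, 0.007, 0.19], 'force': [-1.251, -0.075, -0.695], 'torque': [-0.028, 0.039, 0.017], 'width': 59.429}
wrist centre [258.74209675 205.3263751 ] crop 199 145
```

View pics/v.png

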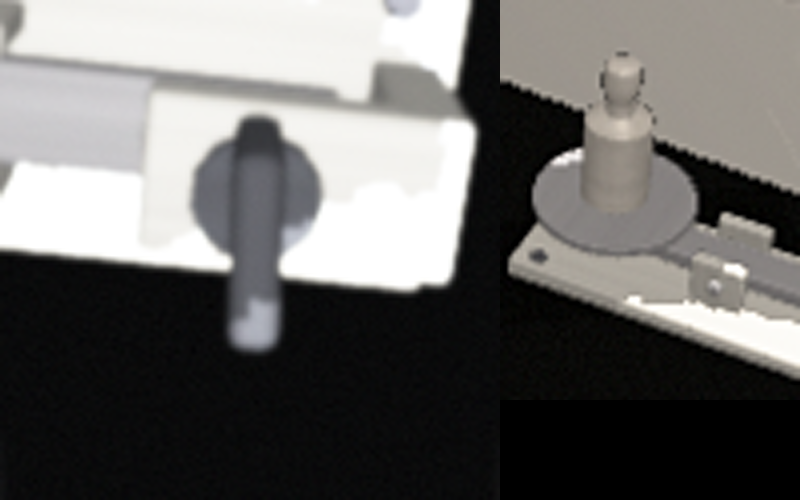

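The weight stands upright in the middle of the load plate, at (615,100–205) in the scene crop. The blade is vertical in the wrist crop at column ~257, already aligned with the tool x axis. Next I go down onto the blade.

Run:
```python
from h import *
show()
def G(j,z): j=np.radians(j); return frame([0,0,-1],[np.cos(j),np.sin(j),0],[535.9,-357,z])
incr(G(-79,132)); incr(G(-79,42))
```

```text
{'clock': 16.05, 'qpos': [0.425, 0.701, 0.209, 1.606, -0.178, 0.863, -0.68], 'eef_pos': [531.083, -357.09, 132.487], 'tool_rot': [-3.134, 0.007, 0.188], 'force': [-0.091, 0.247, -0.347], 'torque': [0.014, -0.021, 0.013], 'width': 59.853}
incr cm [0.48, 0.08, 0.04] deg [-0.41, 0.39, -0.25] rows>= 0.1
incr cm [0.54, 0.15, 9.04] deg [-0.41, 0.39, -0.25] rows>= 1.8
```

Emit:
move_arm([
  [0.5,0.1,1,-0.4,0.4,-0.2],
  [0.5,0.1,3,-0.4,0.4,-0.2],
  [0.5,0.1,5,-0.4,0.4,-0.2],
  [0.5,0.1,6.5,-0.4,0.4,-0.2],
  [0.5,0.15,8,-0.4,0.4,-0.2],
  [0.5,0.15,9,-0.4,0.4,-0.2],
  [0.5,0.15,9,-0.4,0.4,-0.2],
])

```text
clock: 16.75
eef_pos: [536.5, -354.6, 40.8]
tool_rot: [-3.14, 0.001, 0.195]
force: [-0.5, 0.5, 0.1]
width: 59.9
```

Emit:
move_arm([
  [0,0,0,0,0,0],
  [0,0,0,0,0,0],
  [0,0,0,0,0,0],
  [0,0,0,0,0,0],
  [0,0,0,0,0,0],
  [0,0,0,0,0,0],
  [0,0,0,0,0,0],
  [0,0,0,0,0,0],
  [0,0,0,0,0,0],
], grip=-1)

```text
clock: 17.65
eef_pos: [538.4, -356.4, 43.5]
tool_rot: [3.139, -0.002, 0.195]
force: [1.4, -2.9, 5.7]
width: 7.8
```

Run:
```python
from h import *
show()
```

```text
{'clock': 17.65, 'qpos': [0.437, 0.816, 0.177, 1.659, -0.205, 0.681, -0.658], 'eef_pos': [538.432, -356.412, 43.498], 'tool_rot': [3.139, -0.002, 0.195], 'force': [1.379, -2.939, 5.672], 'torque': [-0.619, -0.285, 0.016], 'width': 7.814}
```

Gripped the blade: width 7.8 mm, and the sensor reads about 1.5 mm low, as it did on the weight. Now I turn clockwise, +z of the tool, rising 2 mm off the collar.

Emit:
move_arm([
  [0,0,-0.2,0,0,4],
  [0,0,-0.2,0,0,11],
  [0,0,-0.2,0,0,18],
  [0,0,-0.2,0,0,25],
  [0,0,-0.2,0,0,32],
  [0,0,-0.2,0,0,39],
  [0,0,-0.2,0,0,46],
  [0,0,-0.2,0,0,53],
  [0,0,-0.2,0,0,60],
  [0,0,-0.2,0,0,67],
  [0,0,-0.2,0,0,74],
  [0,0,-0.2,0,0,80],
  [0,0,-0.2,0,0,84],
  [0,0,-0.2,0,0,84],
])

```text
clock: 19.05
eef_pos: [536.7, -359.5, 43.6]
tool_rot: [3.139, -0.007, -1.275]
force: [2.2, -10.6, -7.9]
width: 7.8
```

Run:
```python
from h import *
show(); print(np.degrees(ctrl.read_state()['tool_rot'][2]))
```

```text
{'clock': 19.05, 'qpos': [0.218, 0.888, 0.575, 1.666, -0.635, 0.777, -1.758], 'eef_pos': [536.653, -359.474, 43.614], 'tool_rot': [3.139, -0.007, -1.275], 'force': [2.158, -10.581, -7.948], 'torque': [-2.093, -0.473, -0.071], 'width': 7.776}
-73.04954813522335
```

Emit:
move_arm([
  [0,0,0.1,0,0,4],
  [0,0,0.1,0,0,9],
  [0,0,0.1,0,0,9],
])

```text
clock: 19.35
eef_pos: [536.4, -359.5, 43.5]
tool_rot: [3.141, -0.007, -1.433]
force: [0.1, -9.2, -1.5]
width: 7.9
```

```bash
python3 -c "
from h import *
show(); print(np.degrees(ctrl.read_state()['tool_rot'][2]))"
```

```text
{'clock': 19.35, 'qpos': [0.198, 0.899, 0.615, 1.667, -0.676, 0.794, -1.881], 'eef_pos': [536.353, -359.495, 43.544], 'tool_rot': [3.141, -0.007, -1.433], 'force': [0.11, -9.213, -1.528], 'torque': [-1.867, -0.128, -0.048], 'width': 7.92}
-82.07847516446647
```

Emit:
move_arm([
  [0,0,0,0,0,2],
  [0,0,0,0,0,4],
  [0,0,0,0,0,4],
])

```text
clock: 19.65
eef_pos: [536.2, -359.6, 43.6]
tool_rot: [3.141, -0.007, -1.501]
force: [-1.3, -9.4, -1.9]
width: 8.1
```

```bash
python3 -c "
from h import *
show(); print(np.degrees(ctrl.read_state()['tool_rot'][2]))"
```

```text
{'clock': 19.65, 'qpos': [0.189, 0.904, 0.633, 1.668, -0.693, 0.802, -1.935], 'eef_pos': [536.19, -359.56, 43.582], 'tool_rot': [3.141, -0.007, -1.501], 'force': [-1.312, -9.376, -1.898], 'torque': [-1.922, -0.017, 0.162], 'width': 8.14}
-85.97439202941837
```

Emit:
move_arm([
  [0,0,0,0,0,2],
  [0,0,0,0,0,2],
])

```text
clock: 19.85
eef_pos: [536.1, -359.6, 43.6]
tool_rot: [3.14, -0.008, -1.533]
force: [-0.2, -10.2, -2.0]
width: 8.3
```

```bash
python3 -c "
from h import *
show(); print(np.degrees(ctrl.read_state()['tool_rot'][2]))"
```

```text
{'clock': 19.85, 'qpos': [0.185, 0.907, 0.641, 1.668, -0.701, 0.806, -1.961], 'eef_pos': [536.1, -359.609, 43.564], 'tool_rot': [3.14, -0.008, -1.533], 'force': [-0.153, -10.193, -1.957], 'torque': [-2.011, 0.113, 0.85], 'width': 8.298}
-87.8246515545706
```

Emit:
move_arm([
  [0,0,0,0,0,2],
  [0,0,0,0,0,2],
])

```text
clock: 20.05
eef_pos: [536.1, -359.6, 43.6]
tool_rot: [3.14, -0.008, -1.566]
force: [-0.8, -9.3, -1.0]
width: 7.8
```

```bash
python3 -c "
from h import *
show(); print(np.degrees(ctrl.read_state()['tool_rot'][2]))"
```

```text
{'clock': 20.05, 'qpos': [0.18, 0.91, 0.65, 1.668, -0.709, 0.81, -1.988], 'eef_pos': [536.053, -359.617, 43.618], 'tool_rot': [3.14, -0.008, -1.566], 'force': [-0.766, -9.339, -0.981], 'torque': [-2.047, 0.107, 1.333], 'width': 7.837}
-89.72486035339496
```

The torque is now 1.33 N m against 0.06 of friction. It began to rise at about -85.5° of tool yaw, which matches the expected -85.6°, so the screw is seated. I back off to yaw +4.6°, a quarter turn from the seat.

Emit:
move_arm([
  [0,0,0,0,0,-4],
  [0,0,0,0,0,-11],
  [0,0,0,0,0,-18],
  [0,0,0,0,0,-25],
  [0,0,0,0,0,-32],
  [0,0,0,0,0,-39],
  [0,0,0,0,0,-46],
  [0,0,0,0,0,-53],
  [0,0,0,0,0,-60],
  [0,0,0,0,0,-67],
  [0,0,0,0,0,-74],
  [0,0,0,0,0,-81],
  [0,0,0,0,0,-88],
  [0,0,0,0,0,-92],
  [0,0,0,0,0,-94.3],
  [0,0,0,0,0,-94.3],
  [0,0,0,0,0,-94.3],
])

```text
clock: 21.75
eef_pos: [538.4, -356.7, 43.5]
tool_rot: [3.139, -0.002, 0.078]
force: [2.9, -3.8, -1.4]
width: 7.7
```

Run:
```python
from h import *
show(); T=Tool(); print(np.degrees(ctrl.read_state()['tool_rot'][2]))
I={n:eyes.get_image(n)[:,:,::-1].copy() for n in("scene","wrist","top")}
for n in I: cv2.imwrite(f"pics/z_{n}.png",I[n])
# brass tab: yellowish pixels near the screw
for n in I:
    hsv=cv2.cvtColor(I[n],cv2.COLOR_BGR2HSV); c=proj(n,[535.9,-357,73],T)
    m=cv2.inRange(hsv,(10,90,90),(35,255,255)); ys,xs=np.nonzero(m); k=np.hypot(xs-c[0],ys-c[1])<40
    print(n,"centre",c.round(1),"tab px",k.sum(),(xs[k].mean().round(1),ys[k].mean().round(1)) if k.any() else "")
    if k.any(): p=atz(n,(xs[k].mean(),ys[k].mean()),72,T); print(p, "az",np.degrees(np.arctan2(p[1]+357,p[0]-535.9)))
# weight: did it move since v_scene?
w=(290,160,40,50);x,y,W,H=w
a,b=[np.ascontiguousarray(cv2.imread(f"pics/{q}_scene.png")[y:y+H,x:x+W,1].astype(np.float32)) for q in "vz"]
print("weight shift",cv2.phaseCorrelate(a,b,cv2.createHanningWindow((W,H),cv2.CV_32F)))
```

```text
{'clock': 21.75, 'qpos': [0.416, 0.819, 0.213, 1.66, -0.245, 0.685, -0.74], 'eef_pos': [538.421, -356.675, 43.535], 'tool_rot': [3.139, -0.002, 0.078], 'force': [2.895, -3.775, -1.37], 'torque': [-0.96, -0.661, 0.087], 'width': 7.728}
4.457101478064164
scene centre [351.9 209.2] tab px 3 (np.float64(349.0), np.float64(215.0))
[ 517.37994459 -358.89037614   72.        ] az -174.1718987412183
wrist centre [257.7 262.7] tab px 0 
top centre [318.1 166. ] tab px 0 
weight shift ((-0.003630953701918571, -0.06070247641840609), 0.9988716087341308)
```

Run:
```python
from h import *
def sh(f,g,x,y,W,H):
    a,b=[np.ascontiguousarray(cv2.imread(f"pics/{q}.png")[y:y+H,x:x+W,1].astype(np.float32)) for q in(f,g)]
    return np.round(cv2.phaseCorrelate(a,b,cv2.createHanningWindow((W,H),cv2.CV_32F)),2) if 0 else (np.round(cv2.phaseCorrelate(a,b,cv2.createHanningWindow((W,H),cv2.CV_32F))[0],2),np.abs(a-b).mean().round(1))
print("weight",sh("v_scene","z_scene",270,158,36,50))
print("bystanders scene",sh("scene0","z_scene",190,135,65,105),"top",sh("top0","z_top",170,130,60,105))
show()
ctrl.finish_job(); show()
```

```text
weight (array([0.15, 0.03]), np.float32(1.0))
bystanders scene (array([-0.1 , -0.07]), np.float32(12.9)) top (array([  5.55, -20.61]), np.float32(60.1))
{'clock': 21.9, 'qpos': [0.416, 0.82, 0.213, 1.66, -0.245, 0.685, -0.74], 'eef_pos': [538.452, -356.691, 43.512], 'tool_rot': [3.139, -0.002, 0.078], 'force': [3.525, -4.813, -1.534], 'torque': [-0.977, -0.621, 0.083], 'width': 7.938}
the job is handed in; nothing more can be done
the job is handed in; nothing more can be done
```

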